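Line up the gumball jars by size on the candy counter's size board

TASK

Set out the gumball jars on the wooden size board in order of size: stand each of the four jars upright in the middle of its own pad, the smallest jar on the smallest pad and so on up to the largest jar on the largest pad. Keep the jars upright, set each one right down on its pad before letting go instead of dropping it, and leave the toy duck and the scoop where they are.

Things in the scene. Friction and masses are not known exactly. Their poses are not given: they have to be found in the camera images.
- jar_small: the smallest of four lidded, straight-sided round clear plastic jars packed with mixed gumballs, all with a red screw cap with a white disc on top. This one is 38 mm in diameter (cap the same) and 46 mm tall, about 70 g; loose, standing upright on the counter. Origin: centre of its underside; z up along its axis; its yaw means nothing.
- jar_medium: the second smallest of four lidded, straight-sided round clear plastic jars packed with mixed gumballs, all with a red screw cap with a white disc on top. This one is 47 mm in diameter (cap the same) and 64 mm tall, about 120 g; loose, standing upright on the counter. Origin: centre of its underside; z up along its axis; its yaw means nothing.
- jar_large: the second largest of four lidded, straight-sided round clear plastic jars packed with mixed gumballs, all with a red screw cap with a white disc on top. This one is 56 mm in diameter (cap the same) and 82 mm tall, about 190 g; loose, standing upright on the counter. Origin: centre of its underside; z up along its axis; its yaw means nothing.
- jar_giant: the largest of four lidded, straight-sided round clear plastic jars packed with mixed gumballs, all with a red screw cap with a white disc on top. This one is 66 mm in diameter (cap the same) and 100 mm tall, about 280 g; loose, standing upright on the counter. Origin: centre of its underside; z up along its axis; its yaw means nothing.
- pad_small: the smallest of four flat round pads fixed in a row on the dark wooden size board, green, 50 mm in diameter. Origin: centre of its top face, 20 mm above the counter. y: along the row from smallest to largest; x: across it. The board is 110 x 370 mm and 18 mm thick, pads along its length; pad tops are 2 mm above it.
- pad_medium: the second smallest of four flat round pads fixed in a row on the dark wooden size board, yellow, 59 mm in diameter. Origin: centre of its top face, 20 mm above the counter. y: along the row from smallest to largest; x: across it. Pad centres along the row, from the smallest pad: 0, 72.5, 154 and 245 mm.
- pad_large: the second largest of four flat round pads fixed in a row on the dark wooden size board, orange, 68 mm in diameter. Origin: centre of its top face, 20 mm above the counter. y: along the row from smallest to largest; x: across it. A ticket rail, 8 mm above the board, runs along the board's edge 50 mm to the -x side of the pad centres.
- pad_giant: the largest of four flat round pads fixed in a row on the dark wooden size board, blue, 78 mm in diameter. Origin: centre of its top face, 20 mm above the counter. y: along the row from smallest to largest; x: across it. The ticket rail has a white card by each pad, with one red dot for the smallest up to four for this one.
- duck: bystander: a yellow toy duck with orange beak, loose on the counter among the jars, about 75 mm long, 60 mm wide and 67 mm high, 60 g. Origin: centre of its underside; beak towards its -x.
- scoop: bystander: an aluminium sweet scoop with a black handle lying on the counter, 175 mm long (85 mm bowl to its +x, handle to its -x), 55 mm wide, 32 mm high, 140 g. Origin: on the counter plane, at the back of its bowl.

How it is judged:
By the outcome, as a careful person would: the job done as asked, in the order asked, and still so for the second after the job is handed in, with the robot touching nothing.
It also fails if it takes over 136 s, if anything falls off the work surface, if the arm or the gripper's body presses on something with over 40 N, if the wrist force passes 120 N, or if a joint passes its speed limit or range.

ROBOT

A 7-joint arm with a two-finger parallel gripper is mounted at the origin on the work surface. World frame = base frame: x ahead of the robot, y to its left, z up, the work surface at z = 0. Lengths are in m, angles in rad, forces in N, time in s.
With the tool pointing down it reaches from about 0.425 to 0.95 m from the base axis. Payload 16.7 kg.
Tool frame: the origin (TCP) lies midway between the tips of the shut fingers; the grasp point (between the pads) lies 19 mm behind it; z points along the fingers, y is the direction in which the jaws open and shut (so a half turn about z gives the same grasp; the last joint's range is limited). The gripper opens to 94 mm and grips with 3 to 60 N. Pads are 16 mm wide; open, the fingers measure 119 mm over their backs; the gripper's body (75 mm by 177 mm) begins 78 mm behind the grasp point.
Start: joints at [-1.353, 0.426, 0.074, 1.606, -0.034, 1.111, -0.067], TCP at [0.243, 0.63, 0.205] pointing down, gripper open.
Joint ranges: [-2.85, 2.85], [-0.5, 2.14], [-1.23, 1.37], [0.21, 2.46], [-1.02, 4.16], [0.16, 2.05], [-2.73, 2.73]. Speed limits (rad/s): [1.89, 1.89, 2.39, 2.39, 3.01, 3.01, 3.01].

INTERFACE

Orientations are given as a 3x3 rotation matrix whose columns are the frame's x, y, z axes.
In Python, from cell import * gives the robot as it stands. The module is installed in compiled form; this text tells all that it offers.
- The arm moves only by the tool apply_moves, never from a script. Its argument "rows" is a list of rows, each an object with "offset": the shift along the tool's x, y, z in cm, a list of three; "rot": the turn, a rotation vector about the tool's x, y, z in degrees, a list of three. In form: [{"offset": [x, y, z], "rot": [rx, ry, rz]}, ...]. A call has 1 to 8 rows; each row is the pose to reach, as a shift and turn from the pose measured when the call began, along the tool's axes at that moment; what a row does not reach only later rows make up. A row lasts 1/12 s, in which the tool goes at most 41.7 mm and 7.16 degrees, less where a joint would pass 70% of its speed; a pose out of reach is approached as far as the arm can. A call with a gripper value outside its range is refused whole. "hand" is the finger opening in cm, from 0 to 9.4, set as the call begins (left out, the last holds). The fingers move at their own pace and stop on an object; "squeeze" is the grip in N (left out, the last holds). Time passes only in rows, so rows that repeat a pose let the fingers close. It gives the time, the measured TCP pose, the force and the opening at its end, in the units of the state.
- sense(): the state, without advancing time (a new reading comes with each control period).
- get_image(name): name is "scene" or "top"; returns (picture, depth): 420x560x3 uint8, red, green, blue; 420x560 float32, m along the optical axis (not along the pixel's ray), 0 where there is no reading.
- camera_params(name): a dict with "intrinsics" (3x3 intrinsics, pixels), "dist" ([k1, k2, p1, p2, k3] as OpenCV has them; the pictures are not rectified), "R" (3x3) and "t" (3): a world point X has camera coordinates R X + t. Camera axes: x right, y down, z forward; pixel columns grow to the right and rows downward; lengths in m; the calibration is good to about 2 mm. A picture is of the moment at which its call begins. camera_params takes no time and is no camera call.
- sign_off(): hands the job in, once; it reports no verdict.
The state is a dict: "t": time; "qpos": joint angles; "qvel": joint speeds; "tau": joint torques, N m; "tool_pos": TCP position; "eef_rot": TCP orientation; "contact_force": force on the tool from outside, world axes, zero at the start; "ft_torque": the same for the moment, N m; "width": finger opening in m.
Only numpy, scipy, OpenCV 4.12 (cv2) and the standard library are available. Lean on these libraries where they do the work, as an engineer would, in place of code of your own. Each camera call takes 0.05 s, during which the arm holds its last target.

## Working session

There is one attempt and no reset: what is moved stays moved. The work goes in short steps, Python scripts to look and compute and a tool call to move; the robot and the scene stay as the last step left them, time stands still between calls to the robot, and variables do not carry over. Pictures are saved under pics/ and viewed, and the job is handed in when it is done.

Besides the shell and the picture viewer there is one more tool, called after "Emit:" as a command line: name --argument value ..., lists and objects as JSON in quotes. apply_moves: Moves the arm, as the interface text tells. Its arguments: {"type":"object","properties":{"rows":{"type":"array"},"hand":{"type":"number"},"squeeze":{"type":"number"}},"required":["rows"]}

```bash
mkdir -p pics; python3 - <<'E'
from cell import *
import cv2,numpy as np
s=sense();print(s['t'],s['tool_pos'],s['eef_rot'],s['contact_force'],s['width'])
for n in ("scene","top"):
    im,d=get_image(n);cv2.imwrite(f"pics/{n}0.png",im[:,:,::-1]);np.savez(f"{n}0.npz",im=im,d=d)
    c=camera_params(n);print(n,c)
E
```

```text
0.0 [0.24255494 0.62941085 0.20475925] [[-9.33104437e-01  3.59605258e-01 -4.09366735e-04]
 [ 3.59605484e-01  9.33103574e-01 -1.27113239e-03]
 [-7.51243280e-05 -1.33330979e-03 -9.99999108e-01]] [-0.39714431  0.46272187  0.12338402] 0.09396725105599822
scene {'intrinsics': array([[447.44739672,   0.        , 273.44630076],
       [  0.        , 447.44739672, 217.88599559],
       [  0.        ,   0.        ,   1.        ]]), 'dist': array([-0.11155587,  0.        ,  0.        ,  0.        ,  0.        ]), 'R': array([[-0.27645634,  0.96101019, -0.00559465],
       [ 0.83276758,  0.23665075, -0.50049434],
       [-0.47965619, -0.14302388, -0.86572173]]), 't': array([ 0.20752765, -0.45347165,  1.24476538])}
top {'intrinsics': array([[478.4219424 ,   0.        , 281.93005244],
       [  0.        , 478.4219424 , 203.13869311],
       [  0.        ,   0.        ,   1.        ]]), 'dist': array([-0.1434377,  0.       ,  0.       ,  0.       ,  0.       ]), 'R': array([[-0.01028378, -0.99979958, -0.01717699],
       [-0.99199977,  0.01236198, -0.12563299],
       [ 0.12582015,  0.01574759, -0.99192807]]), 't': array([-0.04456322,  0.61086393,  0.91699428])}
```

View pics/scene0.png

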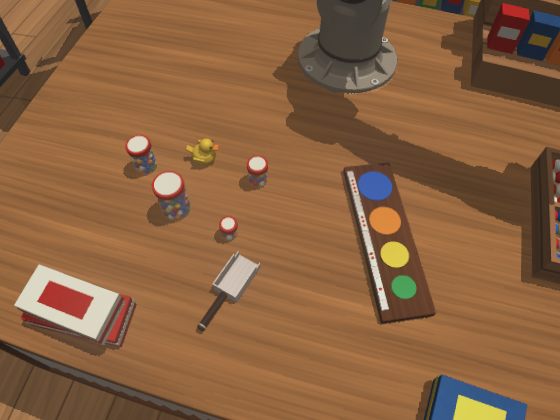

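View pics/top0.png

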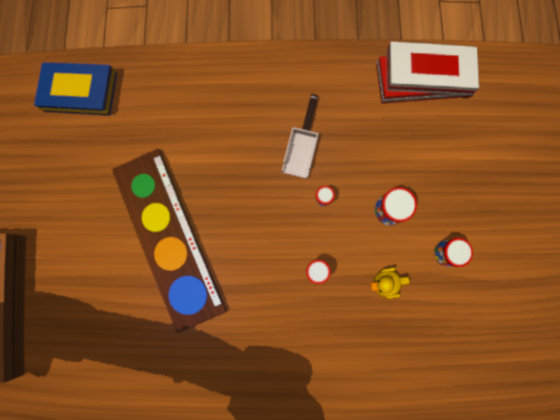

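The scene view shows the four jars left of the board: large (140,150), giant (170,195), medium (258,170) and small (228,227), with the duck at (203,150) and the scoop near (230,285). In the top view the caps are at giant (399,204), large (458,252), medium (318,271) and small (325,195). The pads run from green (143,185) to blue (187,295).

```bash
cat > h.py <<'E'
import cv2,numpy as np
from cell import *
def ray(c,uv):
    p=cv2.undistortPoints(np.array([[uv]],float),c['intrinsics'],c['dist'])[0,0]
    d=c['R'].T@np.array([p[0],p[1],1.]);o=-c['R'].T@c['t'];return o,d
def onplane(c,uv,z):
    o,d=ray(c,uv);return o+d*(z-o[2])/d[2]
def proj(c,X):
    return cv2.projectPoints(np.array([X],float),cv2.Rodrigues(c['R'])[0],c['t'],c['intrinsics'],c['dist'])[0][0,0]
def blob(mask,uv,r=30):
    n,l,st,ce=cv2.connectedComponentsWithStats(mask.astype(np.uint8))
    best=min((i for i in range(1,n) if st[i,4]>60),key=lambda i:np.hypot(*(ce[i]-uv)))
    m=(l==best).astype(np.uint8);cs,_=cv2.findContours(m,cv2.RETR_EXTERNAL,cv2.CHAIN_APPROX_NONE)
    e=cv2.fitEllipse(cv2.convexHull(cs[0])) ; return e[0],ce[best],st[best,4],m
H=dict(small=.046,medium=.064,large=.082,giant=.1)
def hsv(im):return cv2.cvtColor(im,cv2.COLOR_RGB2HSV).astype(int)
def white(im):
    h=hsv(im);return (h[...,1]<60)&(h[...,2]>140)
def xyz_depth(c,uv,d):
    o,r=ray(c,uv);return o+r*d
E
cat > m.py <<'E'
from h import *
G=dict(top=dict(small=(325,195),medium=(318,271),large=(458,252),giant=(399,204)),scene=dict(small=(228,225),medium=(257,164),large=(138,146),giant=(169,184)))
P=dict(top=dict(small=(143,185),medium=(155,217),large=(171,253),giant=(187,295)),scene=dict(small=(404,287),medium=(395,254),large=(385,220),giant=(376,186)))
HR=dict(small=(45,90),medium=(23,35),large=(10,22),giant=(100,130))
for n in("top","scene"):
    z=np.load(n+"0.npz");im,d=z['im'],z['d'];c=camera_params(n);h=hsv(im)
    for k in H:
        e,ce,a,m=blob(white(im),G[n][k]);dd=np.median(d[m>0])
        print(n,'jar',k,np.round(e,1),np.round(ce,1),a,np.round(onplane(c,ce,H[k]),4),'depth',np.round(xyz_depth(c,ce,dd),4))
    for k in H:
        mk=(h[...,0]>=HR[k][0])&(h[...,0]<=HR[k][1])&(h[...,1]>190)&(h[...,2]>90)
        e,ce,a,m=blob(mk,P[n][k]);dd=np.median(d[m>0])
        print(n,'pad',k,np.round(e,1),np.round(ce,1),a,np.round(onplane(c,ce,.02),4),'depth',np.round(xyz_depth(c,ce,dd),4))
    mk=(h[...,0]>=20)&(h[...,0]<=32)&(h[...,1]>180)&(h[...,2]>90)
    e,ce,a,m=blob(mk,(390,284) if n=="top" else (203,152));ys,xs=np.nonzero(m)
    pts=np.array([xyz_depth(c,(x,y),d[y,x]) for x,y in zip(xs,ys)]);print('duck',a,pts.min(0),pts.max(0),pts.mean(0))
E
python3 m.py
```

```text
top jar small [324.9 194.4] [324.9 194.4] 134 [ 0.6258 -0.1371  0.046 ] depth [ 0.6258 -0.1371  0.0463]
top jar medium [318.  271.4] [318.  271.5] 272 [ 0.4745 -0.1195  0.064 ] depth [ 0.4745 -0.1195  0.0645]
top jar large [458.7 251.9] [458.7 251.9] 406 [ 0.5067 -0.3887  0.082 ] depth [ 0.5067 -0.3884  0.0828]
top jar giant [399.3 204. ] [399.4 204. ] 640 [ 0.598  -0.2726  0.1   ] depth [ 0.598  -0.2725  0.1005]Traceback (most recent call last):
  File "m.py", line 12, in <module>
    e,ce,a,m=blob(mk,P[n][k]);dd=np.median(d[m>0])
             ~~~~^^^^^^^^^^^^
  File "h.py", line 12, in blob
    best=min((i for i in range(1,n) if st[i,4]>60),key=lambda i:np.hypot(*(ce[i]-uv)))
ValueError: min() iterable argument is empty
```

```bash
sed -i 's/>190)&(h\[...,2\]>90)/>150)\&(h[...,2]>90)/' m.py; python3 - <<'E'
from h import *
z=np.load("top0.npz");h=hsv(z['im'])
for p in [(143,185),(155,217),(171,253),(187,295),(140,160),(390,285)]:print(h[p[1],p[0]])
E
python3 m.py
```

```text
[ 62 175 146]
[ 27 255 221]
[ 18 233 225]
[110 188 202]
[ 11 191  92]
[ 23 255 213]
top jar small [324.9 194.4] [324.9 194.4] 134 [ 0.6258 -0.1371  0.046 ] depth [ 0.6258 -0.1371  0.0463]
top jar medium [318.  271.4] [318.  271.5] 272 [ 0.4745 -0.1195  0.064 ] depth [ 0.4745 -0.1195  0.0645]
top jar large [458.7 251.9] [458.7 251.9] 406 [ 0.5067 -0.3887  0.082 ] depth [ 0.5067 -0.3884  0.0828]
top jar giant [399.3 204. ] [399.4 204. ] 640 [ 0.598  -0.2726  0.1   ] depth [ 0.598  -0.2725  0.1005]
top pad small [142.7 185.2] [142.8 185.2] 437 [0.6539 0.238  0.02  ] depth [0.6539 0.2382 0.0195]
top pad medium [155.4 216.9] [155.4 217. ] 660 [0.5872 0.2094 0.02  ] depth [0.5872 0.2095 0.0196]
top pad large [352.8 177.9] [308.  188.5] 181893 [ 0.6421 -0.1049  0.02  ] depth [ 0.6454 -0.1057 -0.0014]
top pad giant [187.4 294.7] [187.3 294.7] 1118 [0.429  0.1414 0.02  ] depth [0.429  0.1415 0.0196]
duck 701 [ 0.41687216 -0.30877101 -0.00391401] [ 0.49014224 -0.06654623  0.98557157] [ 0.45016605 -0.26138111  0.04359061]
scene jar small [227.5 223. ] [227.5 223. ] 109 [ 0.6235 -0.1354  0.046 ] depth [ 0.6249 -0.1346  0.0488]
scene jar medium [256.7 163.3] [256.7 163.3] 160 [ 0.4726 -0.1179  0.064 ] depth [ 0.4745 -0.1172  0.0667]
scene jar large [137.1 143.8] [137.1 143.8] 229 [ 0.5051 -0.3875  0.082 ] depth [ 0.5066 -0.3861  0.0843]
scene jar giant [166.9 183.3] [166.8 183.3] 450 [ 0.5967 -0.2713  0.1   ] depth [ 0.5977 -0.2704  0.1018]Traceback (most recent call last):
  File "m.py", line 12, in <module>
    e,ce,a,m=blob(mk,P[n][k]);dd=np.median(d[m>0])
             ~~~~^^^^^^^^^^^^
  File "h.py", line 12, in blob
    best=min((i for i in range(1,n) if st[i,4]>60),key=lambda i:np.hypot(*(ce[i]-uv)))
ValueError: min() iterable argument is empty
```

```bash
sed -i 's/(h\[...,1\]>150)&(h\[...,2\]>90)/(h[...,1]>(220 if k=="large" else 120))\&(h[...,2]>(120 if k=="large" else 60))/' m.py; python3 m.py | grep -E "pad|duck"
cat > go.py <<'E'
import sys
from h import *
from scipy.spatial.transform import Rotation as Ro
def go(x,y,z,level=True):
    s=sense();R=s['eef_rot'];p=s['tool_pos']
    yb=np.array([-.3946,.9188,0]);zb=np.array([0,0,-1.]);T=np.column_stack([np.cross(yb,zb),yb,zb])
    print('t',round(s['t'],2),'p',np.round(p,4),'F',np.round(s['contact_force'],1),'w',round(s['width'],4),'q7',np.round(s['qpos'],2))
    print('offset cm',np.round(R.T@(np.array([x,y,z])-p)*100,2),'rot deg',np.round(np.degrees(Ro.from_matrix(R.T@T).as_rotvec()),2))
if __name__=="__main__": go(*map(float,sys.argv[1:4]))
E
python3 go.py .625 -.136 .2
```

```text
top pad small [142.7 185.2] [142.8 185.2] 437 [0.6539 0.238  0.02  ] depth [0.6539 0.2382 0.0195]
top pad medium [155.4 216.9] [155.4 217. ] 660 [0.5872 0.2094 0.02  ] depth [0.5872 0.2095 0.0196]
top pad large [169.8 253. ] [169.8 253. ] 849 [0.5131 0.178  0.02  ] depth [0.5131 0.1782 0.0195]
top pad giant [187.4 294.7] [187.4 294.8] 1151 [0.4289 0.1412 0.02  ] depth [0.4289 0.1413 0.0196]
duck 701 [ 0.41687216 -0.30877101 -0.00391401] [ 0.49014224 -0.06654623  0.98557157] [ 0.45016605 -0.26138111  0.04359061]
scene pad small [403.3 286.8] [403.4 286.9] 431 [0.653  0.2412 0.02  ] depth [0.6537 0.2409 0.0216]
scene pad medium [394.2 254.2] [394.3 254.2] 578 [0.5862 0.2126 0.02  ] depth [0.5869 0.2124 0.0213]
t 0.1 p [0.2426 0.6295 0.2049] F [0.8 0.  0.7] w 0.0941 q7 [-1.35  0.43  0.07  1.61 -0.03  1.11 -0.07]
offset cm [-63.21 -57.67   0.56] rot deg [-7.000e-02 -2.000e-02 -4.432e+01]Traceback (most recent call last):
  File "m.py", line 12, in <module>
    e,ce,a,m=blob(mk,P[n][k]);dd=np.median(d[m>0])
             ~~~~^^^^^^^^^^^^
  File "h.py", line 12, in blob
    best=min((i for i in range(1,n) if st[i,4]>60),key=lambda i:np.hypot(*(ce[i]-uv)))
ValueError: min() iterable argument is empty
```

Emit:
apply_moves --rows '[{"offset":[-4,-3.6,0.1],"rot":[0,0,-6]},{"offset":[-6.5,-6,0.1],"rot":[0,0,-12]},{"offset":[-9,-8.5,0.2],"rot":[0,0,-18]},{"offset":[-12,-11,0.2],"rot":[0,0,-24]},{"offset":[-15,-13.5,0.2],"rot":[0,0,-30]},{"offset":[-18,-16,0.2],"rot":[0,0,-36]},{"offset":[-21,-19,0.2],"rot":[0,0,-42]},{"offset":[-24,-22,0.2],"rot":[0,0,-44.3]}]' --hand 6.5 --squeeze 15

```text
t: 0.77
tool_pos: [0.3872, 0.3373, 0.203]
eef_rot: [[-0.916, -0.4, -0.001], [-0.4, 0.916, -0.001], [0.001, -0.001, -1.0]]
contact_force: [1.2, 0.4, -0.6]
width: 0.0651
```

```bash
python3 go.py .6247 -.1362 .15
```

```text
t 0.77 p [0.3872 0.3373 0.203 ] F [ 1.2  0.4 -0.6] w 0.0651 q7 [-0.9   0.17  0.06  1.97 -0.01  1.01  1.15]
offset cm [ -2.81 -52.89   5.34] rot deg [-0.05 -0.05  0.36]
```

Emit:
apply_moves --rows '[{"offset":[-0.4,-4,0.4],"rot":[0,0,0.3]},{"offset":[-0.7,-8,0.8],"rot":[0,0,0.3]},{"offset":[-1,-12,1.2],"rot":[0,0,0.3]},{"offset":[-1.2,-16,1.6],"rot":[0,0,0.3]},{"offset":[-1.5,-20,2],"rot":[0,0,0.3]},{"offset":[-1.8,-24,2.4],"rot":[0,0,0.3]},{"offset":[-2,-28,2.8],"rot":[0,0,0.3]},{"offset":[-2.2,-32,3.2],"rot":[0,0,0.3]}]'

```text
t: 1.43
tool_pos: [0.5359, 0.0509, 0.171]
eef_rot: [[-0.918, -0.396, -0.0], [-0.396, 0.918, -0.001], [0.001, -0.001, -1.0]]
contact_force: [1.3, 1.9, 0.6]
width: 0.0649
```

```bash
python3 go.py .6247 -.1362 .13
```

```text
t 1.43 p [0.5359 0.0509 0.171 ] F [1.3 1.9 0.6] w 0.0649 q7 [-0.46  0.24  0.29  1.96 -0.08  0.95  1.84]
offset cm [ -0.76 -20.7    4.12] rot deg [-0.05 -0.05  0.07]
```

Emit:
apply_moves --rows '[{"offset":[-0.2,-4,0.8],"rot":[0,0,0]},{"offset":[-0.3,-8,1.6],"rot":[0,0,0]},{"offset":[-0.4,-12,2.4],"rot":[0,0,0]},{"offset":[-0.6,-16,3.2],"rot":[0,0,0]},{"offset":[-0.7,-19,4],"rot":[0,0,0]},{"offset":[-0.8,-20.7,4.1],"rot":[0,0,0]},{"offset":[-0.8,-20.7,4.1],"rot":[0,0,0]},{"offset":[-0.8,-20.7,4.1],"rot":[0,0,0]}]'

```text
t: 2.1
tool_pos: [0.6248, -0.1369, 0.1295]
eef_rot: [[-0.919, -0.394, -0.002], [-0.394, 0.919, -0.001], [0.002, -0.001, -1.0]]
contact_force: [-0.1, 0.5, -0.7]
width: 0.065
```

```bash
python3 go.py .6247 -.1362 .010
```

```text
t 2.1 p [ 0.6248 -0.1369  0.1295] F [-0.1  0.5 -0.7] w 0.065 q7 [-0.14  0.46  0.34  1.77 -0.18  0.94  2.25]
offset cm [-0.05  0.08 11.95] rot deg [-0.04 -0.12 -0.03]
```

Emit:
apply_moves --rows '[{"offset":[0,0.1,3],"rot":[0,0,0]},{"offset":[0,0.1,6],"rot":[0,0,0]},{"offset":[0,0.1,8.5],"rot":[0,0,0]},{"offset":[0,0.1,10.2],"rot":[0,0,0]},{"offset":[0,0.1,11.2],"rot":[0,0,0]},{"offset":[0,0.1,11.9],"rot":[0,0,0]},{"offset":[0,0.1,11.9],"rot":[0,0,0]},{"offset":[0,0.1,11.9],"rot":[0,0,0]}]'

```text
t: 2.77
tool_pos: [0.6246, -0.1359, 0.0113]
eef_rot: [[-0.919, -0.395, -0.001], [-0.395, 0.919, -0.001], [0.001, -0.001, -1.0]]
contact_force: [0.3, -0.5, 0.3]
width: 0.0654
```

Emit:
apply_moves --rows '[{"offset":[0,0,0],"rot":[0,0,0]},{"offset":[0,0,0],"rot":[0,0,0]},{"offset":[0,0,0],"rot":[0,0,0]},{"offset":[0,0,0],"rot":[0,0,0]},{"offset":[0,0,0],"rot":[0,0,0]},{"offset":[0,0,0],"rot":[0,0,0]},{"offset":[0,0,0],"rot":[0,0,0]},{"offset":[0,0,0],"rot":[0,0,0]}]' --hand 3 --squeeze 15

```text
t: 3.43
tool_pos: [0.6247, -0.1358, 0.0117]
eef_rot: [[-0.919, -0.394, -0.001], [-0.394, 0.919, -0.001], [0.001, -0.001, -1.0]]
contact_force: [-1.6, -0.1, 6.5]
width: 0.0378
```

```bash
python3 - <<'E'
from h import *
from go import go
im,d=get_image("scene");cv2.imwrite("pics/s1.png",im[:,:,::-1])
im,d=get_image("top");cv2.imwrite("pics/t1.png",im[:,:,::-1])
go(.6535,.2396,.09)
E
```

```text
t 3.53 p [ 0.6248 -0.1358  0.0117] F [-1.7  1.1  6.3] w 0.0379 q7 [-0.1   0.61  0.29  1.84 -0.24  0.73  2.3 ]
offset cm [-17.44  33.36  -7.88] rot deg [-0.06 -0.06 -0.01]
```

```bash
python3 -c "
import cv2
a=cv2.imread('pics/s1.png')[130:290,130:330];b=cv2.imread('pics/t1.png')[120:280,240:440]
cv2.imwrite('pics/c1.png',cv2.hconcat([cv2.resize(a,(400,320)),cv2.resize(b,(400,320))]))"
```

```text
(no output)
```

View pics/c1.png

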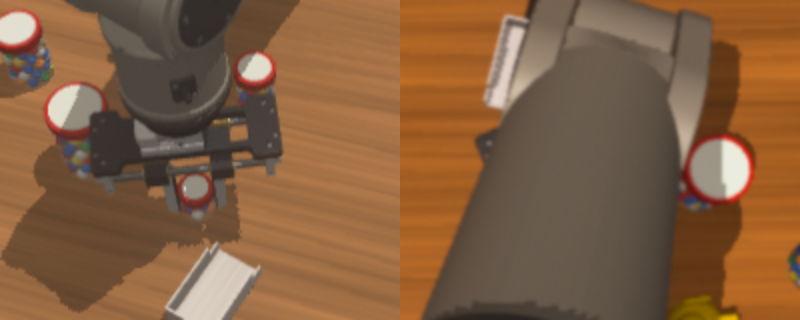

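The left crop (scene) shows the small jar upright between the fingers at about (195,190). The gripper body's end comes close to the giant jar at (75,110) but passes above it. Lifting now.

Emit:
apply_moves --rows '[{"offset":[0,0,-1],"rot":[0,0,0]},{"offset":[0,0,-3],"rot":[0,0,0]},{"offset":[0,0,-6],"rot":[0,0,0]},{"offset":[0,0,-9],"rot":[0,0,0]},{"offset":[-1,2,-9.5],"rot":[0,0,0]},{"offset":[-3,5,-10],"rot":[0,0,0]},{"offset":[-5,8.5,-10],"rot":[0,0,0]},{"offset":[-6.5,12,-10],"rot":[0,0,0]}]'

```text
t: 4.2
tool_pos: [0.638, 0.0017, 0.1128]
eef_rot: [[-0.919, -0.394, 0.001], [-0.394, 0.919, -0.001], [-0.001, -0.001, -1.0]]
contact_force: [1.2, 0.2, -1.1]
width: 0.0375
```

```bash
python3 go.py .6535 .2396 .1
```

```text
t 4.2 p [0.638  0.0017 0.1128] F [ 1.2  0.2 -1.1] w 0.0375 q7 [-0.34  0.47  0.31  1.79 -0.18  0.9   2.03]
offset cm [-10.79  21.26   1.26] rot deg [-0.08  0.04 -0.07]
```

Emit:
apply_moves --rows '[{"offset":[-1.5,3,0.5],"rot":[0,0,0]},{"offset":[-3,6,0.8],"rot":[0,0,0]},{"offset":[-5,9.5,1],"rot":[0,0,0]},{"offset":[-6.5,13,1.2],"rot":[0,0,0]},{"offset":[-8.5,16.5,1.2],"rot":[0,0,0]},{"offset":[-10,19.5,1.2],"rot":[0,0,0]},{"offset":[-10.8,21.3,1.2],"rot":[0,0,0]},{"offset":[-10.8,21.3,1.2],"rot":[0,0,0]}]'

```text
t: 4.87
tool_pos: [0.6524, 0.2464, 0.1007]
eef_rot: [[-0.917, -0.399, 0.001], [-0.399, 0.917, 0.001], [-0.001, 0.001, -1.0]]
contact_force: [-0.1, 0.5, -0.8]
width: 0.0378
```

Emit:
apply_moves --rows '[{"offset":[0,0,0],"rot":[0,0,0]},{"offset":[0,0,0],"rot":[0,0,0]}]'

```text
t: 5.03
tool_pos: [0.6522, 0.2468, 0.101]
eef_rot: [[-0.916, -0.4, 0.001], [-0.4, 0.916, 0.001], [-0.001, 0.001, -1.0]]
contact_force: [-0.4, 0.7, -0.9]
width: 0.0377
```

```bash
python3 - <<'E'
from h import *
from go import go
im,d=get_image("scene");cv2.imwrite("pics/s2.png",im[:,:,::-1])
im,d=get_image("top");cv2.imwrite("pics/t2.png",im[:,:,::-1])
a=cv2.imread('pics/s2.png')[140:340,310:510];b=cv2.imread('pics/t2.png')[110:310,70:270]
cv2.imwrite('pics/c2.png',cv2.hconcat([cv2.resize(a,(400,400)),cv2.resize(b,(400,400))]))
go(.6535,.2396,.04)
E
```

```text
t 5.13 p [0.6526 0.2453 0.1011] F [ 0.2 -0.1 -1.5] w 0.0377 q7 [-0.65  0.57  0.28  1.65 -0.18  0.94  1.68]
offset cm [ 0.15 -0.57  6.11] rot deg [0.02 0.07 0.23]
```

View pics/c2.png

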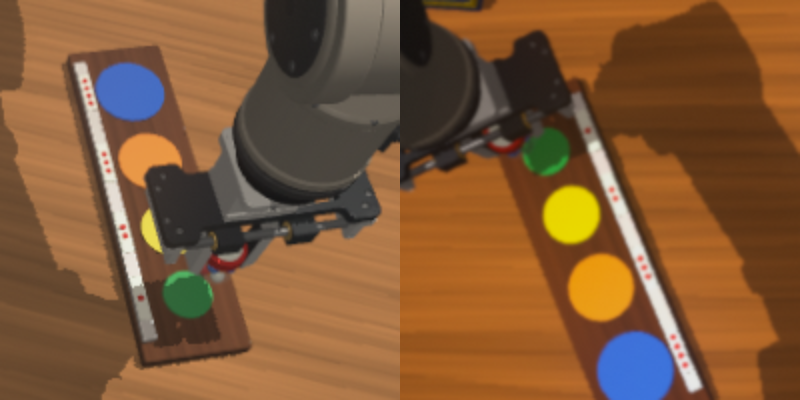

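The jar hangs above the green pad (left crop about (190,295)). A few mm of y correction remains.

Emit:
apply_moves --rows '[{"offset":[0.1,-0.5,1.5],"rot":[0,0,0.2]},{"offset":[0.1,-0.6,3],"rot":[0,0,0.2]},{"offset":[0.1,-0.6,4.5],"rot":[0,0,0.2]},{"offset":[0.1,-0.6,5.5],"rot":[0,0,0.2]},{"offset":[0.1,-0.6,5.5],"rot":[0,0,0.2]},{"offset":[0.1,-0.6,5.5],"rot":[0,0,0.2]},{"offset":[0.1,-0.6,5.5],"rot":[0,0,0.2]},{"offset":[0.1,-0.6,5.5],"rot":[0,0,0.2]}]'

```text
t: 5.8
tool_pos: [0.6546, 0.2397, 0.047]
eef_rot: [[-0.919, -0.395, 0.002], [-0.395, 0.919, 0.001], [-0.002, 0.0, -1.0]]
contact_force: [-0.4, 0.1, -0.4]
width: 0.0378
```

```bash
python3 go.py .6535 .2396 .0315
```

```text
t 5.8 p [0.6546 0.2397 0.047 ] F [-0.4  0.1 -0.4] w 0.0378 q7 [-0.62  0.63  0.26  1.68 -0.2   0.85  1.7 ]
offset cm [0.11 0.03 1.55] rot deg [0.02 0.14 0.04]
```

Emit:
apply_moves --rows '[{"offset":[0.1,0,0.5],"rot":[0,0.1,0]},{"offset":[0.1,0,0.9],"rot":[0,0.1,0]},{"offset":[0.1,0,1.2],"rot":[0,0.1,0]},{"offset":[0.1,0,1.4],"rot":[0,0.1,0]},{"offset":[0.1,0,1.5],"rot":[0,0.1,0]},{"offset":[0.1,0,1.6],"rot":[0,0.1,0]},{"offset":[0.1,0,1.6],"rot":[0,0.1,0]},{"offset":[0.1,0,1.6],"rot":[0,0.1,0]}]'

```text
t: 6.47
tool_pos: [0.6536, 0.2394, 0.0316]
eef_rot: [[-0.919, -0.395, 0.0], [-0.395, 0.919, 0.001], [-0.001, 0.001, -1.0]]
contact_force: [-4.9, -1.0, 10.6]
width: 0.0376
```

```bash
python3 - <<'E'
from h import *
from go import go
im,d=get_image("scene");cv2.imwrite("pics/s3.png",im[:,:,::-1])
c=camera_params("scene");print(proj(c,(.6535,.2396,.066)))
cv2.imwrite('pics/c3.png',cv2.resize(im[240:340,350:450,::-1],(500,500)))
go(.6535,.2396,.0315)
E
```

```text
[408.51852702 278.07526732]
t 6.52 p [0.6536 0.2394 0.0316] F [-4.7 -0.4 10. ] w 0.0377 q7 [-0.62  0.65  0.25  1.69 -0.21  0.83  1.7 ]
offset cm [0.   0.02 0.01] rot deg [0.04 0.03 0.04]
```

View pics/c3.png

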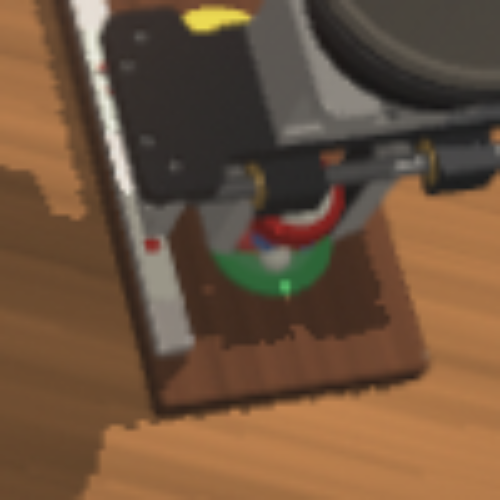

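The jar's base is at about (275,260), inside the green pad, and the 10 N upward force shows contact. Releasing.

Emit:
apply_moves --rows '[{"offset":[0,0,0],"rot":[0,0,0]},{"offset":[0,0,0],"rot":[0,0,0]},{"offset":[0,0,0],"rot":[0,0,0]},{"offset":[0,0,0],"rot":[0,0,0]},{"offset":[0,0,-1],"rot":[0,0,0]},{"offset":[0,0,-3],"rot":[0,0,0]},{"offset":[0,0,-6],"rot":[0,0,0]},{"offset":[0,0,-9],"rot":[0,0,0]}]' --hand 6

```text
t: 7.18
tool_pos: [0.6532, 0.239, 0.1227]
eef_rot: [[-0.919, -0.395, -0.001], [-0.395, 0.919, 0.0], [0.001, 0.0, -1.0]]
contact_force: [0.7, 0.1, 1.0]
width: 0.0601
```

```bash
python3 go.py .4736 -.1187 .15
```

```text
t 7.18 p [0.6532 0.239  0.1227] F [0.7 0.1 1. ] w 0.0601 q7 [-0.64  0.55  0.28  1.64 -0.18  0.98  1.68]
offset cm [ 30.63 -25.76  -2.72] rot deg [ 0.03 -0.04  0.02]
```

Emit:
apply_moves --rows '[{"offset":[2,-1.7,-2],"rot":[0,0,0]},{"offset":[5,-4.2,-2.7],"rot":[0,0,0]},{"offset":[8,-6.7,-2.7],"rot":[0,0,0]},{"offset":[11,-9.2,-2.7],"rot":[0,0,0]},{"offset":[14,-11.8,-2.7],"rot":[0,0,0]},{"offset":[17,-14.3,-2.7],"rot":[0,0,0]},{"offset":[20,-16.8,-2.7],"rot":[0,0,0]},{"offset":[23,-19.3,-2.7],"rot":[0,0,0]}]' --hand 7.5

```text
t: 7.85
tool_pos: [0.5171, -0.0307, 0.1505]
eef_rot: [[-0.919, -0.395, 0.0], [-0.395, 0.919, 0.001], [-0.0, 0.001, -1.0]]
contact_force: [1.6, -1.5, 0.9]
width: 0.0749
```

```bash
python3 go.py .4736 -.1187 .12
```

```text
t 7.85 p [ 0.5171 -0.0307  0.1505] F [ 1.6 -1.5  0.9] w 0.0749 q7 [-0.39  0.24  0.38  2.03 -0.11  0.89  2.03]
offset cm [ 7.48 -6.37  3.05] rot deg [0.03 0.02 0.02]
```

Emit:
apply_moves --rows '[{"offset":[2.5,-2.1,1],"rot":[0,0,0]},{"offset":[5,-4.2,2],"rot":[0,0,0]},{"offset":[6.8,-5.8,3],"rot":[0,0,0]},{"offset":[7.5,-6.4,3],"rot":[0,0,0]},{"offset":[7.5,-6.4,3],"rot":[0,0,0]},{"offset":[7.5,-6.4,3],"rot":[0,0,0]},{"offset":[7.5,-6.4,3],"rot":[0,0,0]}]'

```text
t: 8.43
tool_pos: [0.4747, -0.1178, 0.1211]
eef_rot: [[-0.918, -0.396, 0.001], [-0.396, 0.918, 0.001], [-0.002, 0.0, -1.0]]
contact_force: [0.5, 0.1, -0.1]
width: 0.0753
```

```bash
python3 go.py .4736 -.1187 .018
```

```text
t 8.43 p [ 0.4747 -0.1178  0.1211] F [ 0.5  0.1 -0.1] w 0.0753 q7 [-0.25  0.24  0.42  2.12 -0.13  0.81  2.23]
offset cm [ 0.15 -0.04 10.31] rot deg [0.02 0.09 0.11]
```

Emit:
apply_moves --rows '[{"offset":[0.1,0,3],"rot":[0,0.1,0.1]},{"offset":[0.1,0,6],"rot":[0,0.1,0.1]},{"offset":[0.1,0,8.3],"rot":[0,0.1,0.1]},{"offset":[0.1,0,9.5],"rot":[0,0.1,0.1]},{"offset":[0.1,0,10.2],"rot":[0,0.1,0.1]},{"offset":[0.1,0,10.2],"rot":[0,0.1,0.1]},{"offset":[0.1,0,10.2],"rot":[0,0.1,0.1]},{"offset":[0.1,0,10.2],"rot":[0,0.1,0.1]}]'

```text
t: 9.1
tool_pos: [0.4748, -0.1178, 0.02]
eef_rot: [[-0.919, -0.395, 0.001], [-0.395, 0.919, 0.0], [-0.001, -0.0, -1.0]]
contact_force: [0.3, -0.2, -0.1]
width: 0.0751
```

Emit:
apply_moves --rows '[{"offset":[0,0,0],"rot":[0,0,0]},{"offset":[0,0,0],"rot":[0,0,0]},{"offset":[0,0,0],"rot":[0,0,0]},{"offset":[0,0,0],"rot":[0,0,0]},{"offset":[0,0,0],"rot":[0,0,0]},{"offset":[0,0,0],"rot":[0,0,0]},{"offset":[0,0,0],"rot":[0,0,0]},{"offset":[0,0,0],"rot":[0,0,0]}]' --hand 3.8 --squeeze 20

```text
t: 9.77
tool_pos: [0.4749, -0.1178, 0.0203]
eef_rot: [[-0.919, -0.395, 0.001], [-0.395, 0.919, 0.0], [-0.001, -0.0, -1.0]]
contact_force: [-1.5, 1.6, 6.3]
width: 0.0467
```

```bash
python3 go.py .5869 .2110 .16
```

```text
t 9.77 p [ 0.4749 -0.1178  0.0203] F [-1.5  1.6  6.3] w 0.0467 q7 [-0.18  0.41  0.35  2.18 -0.25  0.58  2.33]
offset cm [-23.3   25.77 -13.94] rot deg [-0.01  0.08  0.04]
```

Emit:
apply_moves --rows '[{"offset":[0,0,-1],"rot":[0,0,0]},{"offset":[0,0,-3.5],"rot":[0,0,0]},{"offset":[-0.5,0.5,-7],"rot":[0,0,0]},{"offset":[-1.5,2,-10],"rot":[0,0,0]},{"offset":[-4,4.5,-11],"rot":[0,0,0]},{"offset":[-6.7,7.4,-11],"rot":[0,0,0]},{"offset":[-9.4,10.3,-11],"rot":[0,0,0]},{"offset":[-12,13.2,-11],"rot":[0,0,0]}]'

```text
t: 10.43
tool_pos: [0.5333, 0.0527, 0.1316]
eef_rot: [[-0.919, -0.395, 0.003], [-0.395, 0.919, 0.001], [-0.003, -0.0, -1.0]]
contact_force: [0.4, -0.6, -1.1]
width: 0.0469
```

```bash
python3 go.py .588 .2115 .11
```

```text
t 10.43 p [0.5333 0.0527 0.1316] F [ 0.4 -0.6 -1.1] w 0.0469 q7 [-0.51  0.29  0.35  2.01 -0.13  0.86  1.89]
offset cm [-11.29  12.43   2.19] rot deg [-0.01  0.15  0.01]
```

Emit:
apply_moves --rows '[{"offset":[-2.7,3,0.5],"rot":[0,0.1,0]},{"offset":[-5.4,6,1],"rot":[0,0.1,0]},{"offset":[-8,8.8,1.5],"rot":[0,0.1,0]},{"offset":[-10,11,2],"rot":[0,0.1,0]},{"offset":[-11,12.1,2.2],"rot":[0,0.1,0]},{"offset":[-11.3,12.4,2.2],"rot":[0,0.1,0]},{"offset":[-11.3,12.4,2.2],"rot":[0,0.1,0]},{"offset":[-11.3,12.4,2.2],"rot":[0,0.1,0]}]'

```text
t: 11.1
tool_pos: [0.5881, 0.2095, 0.1102]
eef_rot: [[-0.919, -0.394, 0.001], [-0.394, 0.919, -0.001], [-0.001, -0.001, -1.0]]
contact_force: [-0.4, -0.9, -2.3]
width: 0.0465
```

```bash
python3 go.py .588 .2115 .0403
```

```text
t 11.1 p [0.5881 0.2095 0.1102] F [-0.4 -0.9 -2.3] w 0.0465 q7 [-0.67  0.45  0.3   1.82 -0.16  0.89  1.67]
offset cm [-0.06  0.19  6.99] rot deg [-0.05  0.03 -0.06]
```

Emit:
apply_moves --rows '[{"offset":[-0.1,0.2,2],"rot":[0,0,0]},{"offset":[-0.1,0.2,4],"rot":[0,0,0]},{"offset":[-0.1,0.2,5.2],"rot":[0,0,0]},{"offset":[-0.1,0.2,5.8],"rot":[0,0,0]},{"offset":[-0.1,0.2,5.8],"rot":[0,0,0]},{"offset":[-0.1,0.2,5.8],"rot":[0,0,0]},{"offset":[-0.1,0.2,5.8],"rot":[0,0,0]},{"offset":[-0.1,0.2,5.8],"rot":[0,0,0]}]'

```text
t: 11.77
tool_pos: [0.5889, 0.2118, 0.0533]
eef_rot: [[-0.919, -0.393, 0.002], [-0.393, 0.919, 0.0], [-0.002, -0.001, -1.0]]
contact_force: [0.6, -0.8, -0.5]
width: 0.0465
```

```bash
python3 go.py .588 .2115 .0400
```

```text
t 11.77 p [0.5889 0.2118 0.0533] F [ 0.6 -0.8 -0.5] w 0.0465 q7 [-0.66  0.53  0.27  1.85 -0.19  0.78  1.69]
offset cm [0.1  0.   1.33] rot deg [-0.04  0.11 -0.08]
```

Emit:
apply_moves --rows '[{"offset":[0.1,0,0.4],"rot":[0,0.1,0]},{"offset":[0.1,0,0.8],"rot":[0,0.1,0]},{"offset":[0.1,0,1.1],"rot":[0,0.1,0]},{"offset":[0.1,0,1.3],"rot":[0,0.1,0]},{"offset":[0.1,0,1.4],"rot":[0,0.1,0]},{"offset":[0.1,0,1.4],"rot":[0,0.1,0]},{"offset":[0.1,0,1.4],"rot":[0,0.1,0]},{"offset":[0.1,0,1.4],"rot":[0,0.1,0]}]'

```text
t: 12.43
tool_pos: [0.588, 0.2115, 0.0399]
eef_rot: [[-0.919, -0.393, 0.0], [-0.393, 0.919, -0.0], [-0.0, -0.0, -1.0]]
contact_force: [-6.4, -1.4, 14.7]
width: 0.0465
```

```bash
python3 - <<'E'
from h import *
from go import go
im,d=get_image("scene")
cv2.imwrite('pics/c4.png',cv2.resize(im[200:320,340:460,::-1],(600,600)))
go(.588,.2115,.0400)
E
```

```text
t 12.48 p [0.588  0.2115 0.0399] F [-5.2 -0.4 15. ] w 0.0465 q7 [-0.65  0.55  0.27  1.86 -0.2   0.76  1.7 ]
offset cm [-0.   -0.   -0.01] rot deg [-0.03  0.02 -0.07]
```

View pics/c4.png

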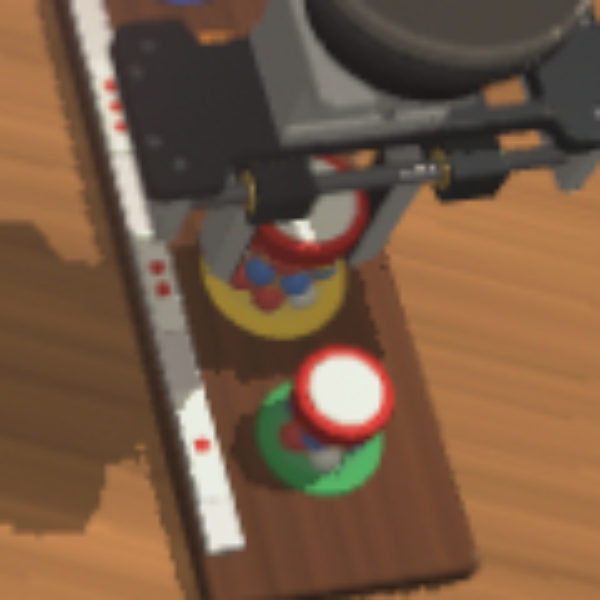

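The medium jar is seated on yellow (about (285,280)). The small jar stands upright on green (325,430). Releasing.

Emit:
apply_moves --rows '[{"offset":[0,0,-0.1],"rot":[0,0,0]},{"offset":[0,0,-0.1],"rot":[0,0,0]},{"offset":[0,0,-0.1],"rot":[0,0,0]},{"offset":[0,0,-0.1],"rot":[0,0,0]},{"offset":[0,0,-1],"rot":[0,0,0]},{"offset":[0,0,-3],"rot":[0,0,0]},{"offset":[0,0,-6],"rot":[0,0,0]},{"offset":[0,0,-9.5],"rot":[0,0,0]}]' --hand 6.5

```text
t: 13.15
tool_pos: [0.587, 0.211, 0.1352]
eef_rot: [[-0.919, -0.393, -0.002], [-0.393, 0.919, -0.002], [0.002, -0.001, -1.0]]
contact_force: [0.8, 0.4, 0.6]
width: 0.0648
```

```bash
python3 go.py .506 -.3881 .16
```

```text
t 13.15 p [0.587  0.211  0.1352] F [0.8 0.4 0.6] w 0.0648 q7 [-0.68  0.43  0.3   1.8  -0.15  0.94  1.66]
offset cm [ 31.02 -51.9   -2.36] rot deg [-0.05 -0.13 -0.08]
```

Emit:
apply_moves --rows '[{"offset":[2,-3.5,-2],"rot":[0,0,4]},{"offset":[4,-7,-2.4],"rot":[0,0,8]},{"offset":[6,-10.3,-2.4],"rot":[0,0,12]},{"offset":[8,-13.5,-2.4],"rot":[0,0,16]},{"offset":[10,-17,-2.4],"rot":[0,0,20]},{"offset":[12,-20,-2.4],"rot":[0,0,24]},{"offset":[14,-23.5,-2.4],"rot":[0,0,27]},{"offset":[16,-27,-2.4],"rot":[0,0,30]}]' --hand 8.4

```text
t: 13.82
tool_pos: [0.5456, -0.1016, 0.1606]
eef_rot: [[-0.993, 0.121, -0.001], [0.121, 0.993, -0.001], [0.001, -0.001, -1.0]]
contact_force: [2.3, 0.5, 0.5]
width: 0.0841
```

```bash
python3 go.py .506 -.3881 .16
```

```text
t 13.82 p [ 0.5456 -0.1016  0.1606] F [2.3 0.5 0.5] w 0.0841 q7 [-0.37  0.31  0.53  1.95 -0.19  0.94  1.7 ]
offset cm [  0.46 -28.92   0.1 ] rot deg [ -0.06  -0.07 -30.21]
```

Emit:
apply_moves --rows '[{"offset":[0.1,-4,0],"rot":[0,0,0]},{"offset":[0.2,-8,0],"rot":[0,0,0]},{"offset":[0.2,-12,0],"rot":[0,0,0]},{"offset":[0.3,-16,0],"rot":[0,0,0]},{"offset":[0.4,-20,0],"rot":[0,0,0]},{"offset":[0.5,-24,0.1],"rot":[0,0,0]},{"offset":[0.5,-27,0.1],"rot":[0,0,0]},{"offset":[0.5,-28.5,0.1],"rot":[0,0,0]}]'

```text
t: 14.48
tool_pos: [0.5043, -0.3884, 0.1608]
eef_rot: [[-0.992, 0.125, -0.001], [0.125, 0.992, -0.003], [0.001, -0.003, -1.0]]
contact_force: [-0.1, 0.3, -0.1]
width: 0.084
```

```bash
python3 go.py .506 -.3881 .12
```

```text
t 14.48 p [ 0.5043 -0.3884  0.1608] F [-0.1  0.3 -0.1] w 0.084 q7 [ 0.12  0.46  0.58  1.77 -0.29  1.    2.26]
offset cm [-0.17  0.06  4.08] rot deg [ -0.15  -0.08 -30.44]
```

Emit:
apply_moves --rows '[{"offset":[-0.2,0.1,2],"rot":[-0.1,0,0]},{"offset":[-0.2,0.1,4],"rot":[-0.1,0,0]},{"offset":[-0.2,0.1,6],"rot":[-0.1,0,0]},{"offset":[-0.2,0.1,9],"rot":[-0.1,0,0]},{"offset":[-0.2,0.1,11.5],"rot":[-0.1,0,0]},{"offset":[-0.2,0.1,12.7],"rot":[-0.1,0,0]},{"offset":[-0.2,0.1,13],"rot":[-0.1,0,0]},{"offset":[-0.2,0.1,13],"rot":[-0.1,0,0]}]'

```text
t: 15.15
tool_pos: [0.5061, -0.3881, 0.0309]
eef_rot: [[-0.992, 0.125, -0.001], [0.125, 0.992, -0.001], [0.001, -0.001, -1.0]]
contact_force: [-0.5, -0.7, 1.3]
width: 0.0839
```

```bash
python3 go.py .506 -.3881 .03
```

```text
t 15.15 p [ 0.5061 -0.3881  0.0309] F [-0.5 -0.7  1.3] w 0.0839 q7 [ 0.19  0.62  0.49  1.84 -0.4   0.78  2.34]
offset cm [ 0.01 -0.01  0.09] rot deg [ -0.04  -0.09 -30.44]
```

Emit:
apply_moves --rows '[{"offset":[0,0,0],"rot":[0,0,0]},{"offset":[0,0,0],"rot":[0,0,0]},{"offset":[0,0,0],"rot":[0,0,0]},{"offset":[0,0,0],"rot":[0,0,0]},{"offset":[0,0,0],"rot":[0,0,0]},{"offset":[0,0,0],"rot":[0,0,0]},{"offset":[0,0,0],"rot":[0,0,0]},{"offset":[0,0,0],"rot":[0,0,0]}]' --hand 4.6 --squeeze 25

```text
t: 15.82
tool_pos: [0.5065, -0.3881, 0.0316]
eef_rot: [[-0.992, 0.125, -0.001], [0.125, 0.992, -0.001], [0.0, -0.001, -1.0]]
contact_force: [-1.3, 2.4, 7.4]
width: 0.0557
```

Emit:
apply_moves --rows '[{"offset":[0,0,-1],"rot":[0,0,0]},{"offset":[0,0,-3],"rot":[0,0,0]},{"offset":[0,0,-5.5],"rot":[0,0,0]},{"offset":[0,0,-8.5],"rot":[0,0,0]},{"offset":[0,0,-11.5],"rot":[0,0,0]},{"offset":[0,0,-14],"rot":[0,0,0]},{"offset":[0,1,-15],"rot":[0,0,0]},{"offset":[0,3,-15],"rot":[0,0,-3]}]'

```text
t: 16.48
tool_pos: [0.5105, -0.3603, 0.1845]
eef_rot: [[-0.997, 0.077, 0.003], [0.077, 0.997, -0.004], [-0.003, -0.003, -1.0]]
contact_force: [-0.9, 0.0, -1.2]
width: 0.0558
```

```bash
python3 go.py .512 .1788 .17
```

```text
t 16.48 p [ 0.5105 -0.3603  0.1845] F [-0.9  0.  -1.2] w 0.0558 q7 [ 0.07  0.41  0.58  1.77 -0.26  1.03  2.24]
offset cm [ 4.02 53.76  1.26] rot deg [ -0.23   0.13 -27.67]
```

Emit:
apply_moves --rows '[{"offset":[0.3,4,0.2],"rot":[0,0,-3]},{"offset":[0.6,8,0.4],"rot":[0,0,-6]},{"offset":[0.9,12,0.6],"rot":[0,0,-10]},{"offset":[1.2,16,0.8],"rot":[0,0,-14]},{"offset":[1.5,20,1],"rot":[0,0,-18]},{"offset":[1.8,24,1.2],"rot":[0,0,-22]},{"offset":[2.1,28,1.2],"rot":[0,0,-25]},{"offset":[2.4,32,1.2],"rot":[0,0,-27.5]}]'

```text
t: 17.15
tool_pos: [0.5102, -0.037, 0.1712]
eef_rot: [[-0.919, -0.395, 0.002], [-0.395, 0.919, -0.003], [-0.001, -0.004, -1.0]]
contact_force: [2.3, -0.3, -2.0]
width: 0.0554
```

```bash
python3 go.py .512 .1788 .14
```

```text
t 17.15 p [ 0.5102 -0.037   0.1712] F [ 2.3 -0.3 -2. ] w 0.0554 q7 [-0.4   0.2   0.39  2.02 -0.09  0.93  2.02]
offset cm [-8.68 19.76  3.04] rot deg [-0.24  0.05  0.02]
```

Emit:
apply_moves --rows '[{"offset":[-1.5,3.5,0.5],"rot":[-0.2,0,0]},{"offset":[-3.2,7.2,1],"rot":[-0.2,0,0]},{"offset":[-4.8,11,1.5],"rot":[-0.2,0,0]},{"offset":[-6.4,14.5,2],"rot":[-0.2,0,0]},{"offset":[-7.8,17.8,2.5],"rot":[-0.2,0,0]},{"offset":[-8.6,19.4,3],"rot":[-0.2,0,0]},{"offset":[-8.7,19.7,3],"rot":[-0.2,0,0]},{"offset":[-8.7,19.7,3],"rot":[-0.2,0,0]}]'

```text
t: 17.82
tool_pos: [0.5114, 0.1796, 0.1398]
eef_rot: [[-0.918, -0.397, -0.0], [-0.397, 0.918, -0.001], [0.0, -0.001, -1.0]]
contact_force: [0.0, -0.4, -0.9]
width: 0.0556
```

```bash
python3 go.py .512 .1788 .065
```

```text
t 17.82 p [0.5114 0.1796 0.1398] F [ 0.  -0.4 -0.9] w 0.0556 q7 [-0.68  0.29  0.26  1.98 -0.09  0.88  1.61]
offset cm [-0.03 -0.1   7.48] rot deg [-0.04 -0.02  0.17]
```

Emit:
apply_moves --rows '[{"offset":[0,-0.1,2],"rot":[0,0,0.1]},{"offset":[0,-0.1,4],"rot":[0,0,0.1]},{"offset":[0,-0.1,6],"rot":[0,0,0.1]},{"offset":[0,-0.1,7.2],"rot":[0,0,0.1]},{"offset":[0,-0.1,7.5],"rot":[0,0,0.1]},{"offset":[0,-0.1,7.5],"rot":[0,0,0.1]},{"offset":[0,-0.1,7.5],"rot":[0,0,0.1]},{"offset":[0,-0.1,7.5],"rot":[0,0,0.1]}]'

```text
t: 18.48
tool_pos: [0.5124, 0.1787, 0.0659]
eef_rot: [[-0.918, -0.395, 0.001], [-0.395, 0.918, -0.0], [-0.001, -0.001, -1.0]]
contact_force: [0.5, -0.4, -1.8]
width: 0.0558
```

```bash
python3 go.py .512 .1788 .0512
```

```text
t 18.48 p [0.5124 0.1787 0.0659] F [ 0.5 -0.4 -1.8] w 0.0558 q7 [-0.65  0.39  0.24  2.04 -0.14  0.73  1.65]
offset cm [0.03 0.03 1.47] rot deg [-0.04  0.06  0.05]
```

Emit:
apply_moves --rows '[{"offset":[0,0,0.5],"rot":[0,0,0]},{"offset":[0,0,0.9],"rot":[0,0,0]},{"offset":[0,0,1.2],"rot":[0,0,0]},{"offset":[0,0,1.4],"rot":[0,0,0]},{"offset":[0,0,1.5],"rot":[0,0,0]},{"offset":[0,0,1.5],"rot":[0,0,0]},{"offset":[0,0,1.5],"rot":[0,0,0]},{"offset":[0,0,1.5],"rot":[0,0,0]}]'

```text
t: 19.15
tool_pos: [0.5124, 0.1787, 0.0514]
eef_rot: [[-0.918, -0.396, 0.001], [-0.396, 0.918, 0.0], [-0.001, -0.0, -1.0]]
contact_force: [-4.7, -1.1, 13.8]
width: 0.0558
```

```bash
python3 - <<'E'
from h import *
from go import go
im,d=get_image("scene")
cv2.imwrite('pics/c5.png',cv2.resize(im[180:320,330:470,::-1],(600,600)))
go(.512,.1788,.0512)
E
```

```text
t 19.2 p [0.5124 0.1787 0.0514] F [-5.  -1.7 12.9] w 0.0558 q7 [-0.64  0.42  0.23  2.04 -0.14  0.7   1.66]
offset cm [0.04 0.02 0.02] rot deg [-0.02  0.06  0.05]
```

View pics/c5.png

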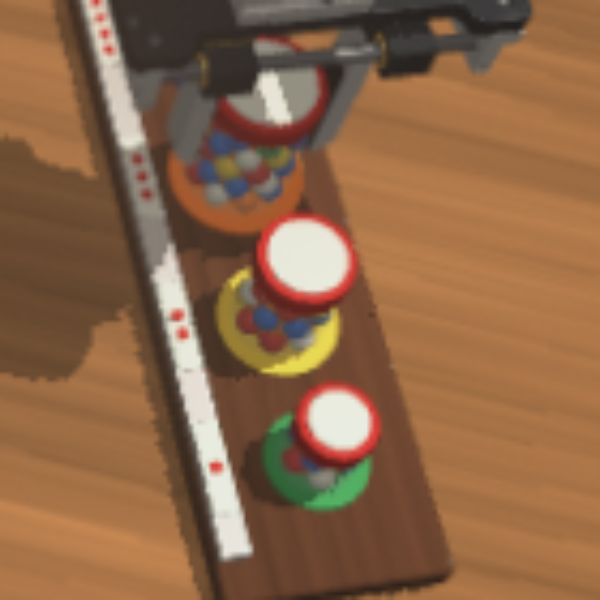

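The large jar is seated on orange (240,175), with medium and small upright on their pads at (280,320) and (318,460). Releasing.

Emit:
apply_moves --rows '[{"offset":[0,0,0],"rot":[0,0,0]},{"offset":[0,0,0],"rot":[0,0,0]},{"offset":[0,0,0],"rot":[0,0,0]},{"offset":[0,0,0],"rot":[0,0,0]},{"offset":[0,0,-1],"rot":[0,0,0]},{"offset":[0,0,-3.5],"rot":[0,0,0]},{"offset":[0,0,-7],"rot":[0,0,0]},{"offset":[0,0,-11],"rot":[0,0,0]}]' --hand 7.5

```text
t: 19.87
tool_pos: [0.5113, 0.178, 0.1622]
eef_rot: [[-0.919, -0.395, -0.001], [-0.395, 0.919, -0.002], [0.002, -0.001, -1.0]]
contact_force: [1.2, -0.0, -0.0]
width: 0.075
```

```bash
python3 - <<'E'
from h import *
from go import go
go(.5974,-.272,.18)
E
```

```text
t 19.87 p [0.5113 0.178  0.1622] F [ 1.2 -0.  -0. ] w 0.075 q7 [-0.68  0.26  0.27  1.96 -0.08  0.93  1.61]
offset cm [  9.88 -44.74  -1.72] rot deg [-0.06 -0.09  0.04]
```

Emit:
apply_moves --rows '[{"offset":[0.8,-3.8,-1.2],"rot":[0,0,2]},{"offset":[1.7,-7.7,-1.7],"rot":[0,0,4]},{"offset":[2.6,-11.6,-1.7],"rot":[0,0,7]},{"offset":[3.4,-15.5,-1.7],"rot":[0,0,10]},{"offset":[4.3,-19.4,-1.7],"rot":[0,0,13]},{"offset":[5.1,-23.3,-1.7],"rot":[0,0,16]},{"offset":[6,-27.2,-1.7],"rot":[0,0,18]},{"offset":[6.9,-31,-1.7],"rot":[0,0,20]}]' --hand 9.4

```text
t: 20.53
tool_pos: [0.5706, -0.136, 0.1805]
eef_rot: [[-0.998, -0.055, -0.0], [-0.055, 0.998, -0.001], [0.0, -0.001, -1.0]]
contact_force: [0.3, 0.2, 0.5]
width: 0.0941
```

```bash
python3 - <<'E'
from h import *
from go import go
go(.5974,-.272,.15)
E
```

```text
t 20.53 p [ 0.5706 -0.136   0.1805] F [0.3 0.2 0.5] w 0.0941 q7 [-0.26  0.33  0.48  1.86 -0.18  1.    1.92]
offset cm [ -1.93 -13.72   3.07] rot deg [ -0.07  -0.03 -20.06]
```

Emit:
apply_moves --rows '[{"offset":[-0.5,-3.8,0.5],"rot":[0,0,0]},{"offset":[-1.1,-7.6,1],"rot":[0,0,0]},{"offset":[-1.6,-11,2],"rot":[0,0,0]},{"offset":[-1.9,-13.2,3],"rot":[0,0,0]},{"offset":[-1.9,-13.7,3],"rot":[0,0,0]},{"offset":[-1.9,-13.7,3],"rot":[0,0,0]},{"offset":[-1.9,-13.7,3],"rot":[0,0,0]},{"offset":[-1.9,-13.7,3],"rot":[0,0,0]}]'

```text
t: 21.2
tool_pos: [0.5975, -0.2702, 0.1514]
eef_rot: [[-0.998, -0.057, 0.0], [-0.057, 0.998, -0.001], [-0.0, -0.001, -1.0]]
contact_force: [-0.5, 1.0, 0.7]
width: 0.0939
```

```bash
python3 go.py .5974 -.272 .042
```

```text
t 21.2 p [ 0.5975 -0.2702  0.1514] F [-0.5  1.   0.7] w 0.0939 q7 [-0.03  0.48  0.49  1.72 -0.26  1.    2.18]
offset cm [ 0.03 -0.17 10.94] rot deg [ -0.05   0.02 -19.98]
```

Emit:
apply_moves --rows '[{"offset":[0,-0.2,2],"rot":[0,0,0]},{"offset":[0,-0.2,4],"rot":[0,0,0]},{"offset":[0,-0.2,6.5],"rot":[0,0,0]},{"offset":[0,-0.2,9],"rot":[0,0,0]},{"offset":[0,-0.2,10.5],"rot":[0,0,0]},{"offset":[0,-0.2,10.9],"rot":[0,0,0]},{"offset":[0,-0.2,10.9],"rot":[0,0,0]},{"offset":[0,-0.2,10.9],"rot":[0,0,0]}]'

```text
t: 21.87
tool_pos: [0.5984, -0.2717, 0.0436]
eef_rot: [[-0.998, -0.058, 0.002], [-0.058, 0.998, -0.001], [-0.002, -0.001, -1.0]]
contact_force: [0.0, -0.5, 0.1]
width: 0.0939
```

Emit:
apply_moves --rows '[{"offset":[0,0,0],"rot":[0,0,0]},{"offset":[0,0,0],"rot":[0,0,0]},{"offset":[0,0,0],"rot":[0,0,0]},{"offset":[0,0,0],"rot":[0,0,0]},{"offset":[0,0,0],"rot":[0,0,0]},{"offset":[0,0,0],"rot":[0,0,0]},{"offset":[0,0,0],"rot":[0,0,0]},{"offset":[0,0,0],"rot":[0,0,0]}]' --hand 5.6 --squeeze 30

```text
t: 22.53
tool_pos: [0.5986, -0.2716, 0.044]
eef_rot: [[-0.998, -0.058, 0.002], [-0.058, 0.998, -0.001], [-0.002, -0.001, -1.0]]
contact_force: [-0.5, 1.8, 6.5]
width: 0.0659
```

```bash
python3 go.py .4284 .1429 .17
```

```text
t 22.53 p [ 0.5986 -0.2716  0.044 ] F [-0.5  1.8  6.5] w 0.0659 q7 [ 0.02  0.61  0.43  1.79 -0.33  0.81  2.24]
offset cm [ 14.57  42.36 -12.65] rot deg [ -0.06   0.1  -19.92]
```

Emit:
apply_moves --rows '[{"offset":[0,0,-1],"rot":[0,0,0]},{"offset":[0,0,-3],"rot":[0,0,0]},{"offset":[0.2,0.5,-5.5],"rot":[0,0,0]},{"offset":[0.5,1.5,-8.5],"rot":[0,0,0]},{"offset":[1,3.2,-11],"rot":[0,0,-1]},{"offset":[2,6,-12.6],"rot":[0,0,-3]},{"offset":[3.2,9.6,-12.6],"rot":[0,0,-5]},{"offset":[4.5,13.2,-12.6],"rot":[0,0,-7]}]'

```text
t: 23.2
tool_pos: [0.5455, -0.1419, 0.1713]
eef_rot: [[-0.984, -0.179, 0.004], [-0.179, 0.984, -0.001], [-0.004, -0.002, -1.0]]
contact_force: [1.2, 1.5, -3.0]
width: 0.0659
```

```bash
python3 go.py .4295 .1434 .17
```

```text
t 23.2 p [ 0.5455 -0.1419  0.1713] F [ 1.2  1.5 -3. ] w 0.0659 q7 [-0.25  0.3   0.47  1.92 -0.16  0.96  2.05]
offset cm [ 6.29 30.15  0.06] rot deg [ -0.11   0.21 -12.9 ]
```

Emit:
apply_moves --rows '[{"offset":[0.8,3.8,0],"rot":[0,0.2,-2]},{"offset":[1.6,7.6,0],"rot":[0,0.2,-4]},{"offset":[2.4,11.4,0],"rot":[0,0.2,-6]},{"offset":[3.2,15.2,0],"rot":[0,0.2,-8]},{"offset":[4,19,0],"rot":[0,0.2,-10]},{"offset":[4.7,22.6,0],"rot":[0,0.2,-12]},{"offset":[5.4,25.6,0],"rot":[0,0.2,-12.9]},{"offset":[5.9,28.1,0],"rot":[0,0.2,-12.9]}]'

```text
t: 23.87
tool_pos: [0.4357, 0.1258, 0.1712]
eef_rot: [[-0.918, -0.397, 0.001], [-0.397, 0.918, -0.002], [-0.0, -0.002, -1.0]]
contact_force: [0.8, 0.5, -3.5]
width: 0.0656
```

```bash
python3 go.py .4295 .1434 .14
```

```text
t 23.87 p [0.4357 0.1258 0.1712] F [ 0.8  0.5 -3.5] w 0.0656 q7 [-0.66  0.1   0.26  2.13 -0.03  0.92  1.59]
offset cm [-0.13  1.87  3.11] rot deg [-0.1   0.02  0.13]
```

Emit:
apply_moves --rows '[{"offset":[-0.1,1,1],"rot":[-0.1,0,0.1]},{"offset":[-0.1,1.6,2],"rot":[-0.1,0,0.1]},{"offset":[-0.1,1.9,3],"rot":[-0.1,0,0.1]},{"offset":[-0.1,1.9,3],"rot":[-0.1,0,0.1]},{"offset":[-0.1,1.9,3],"rot":[-0.1,0,0.1]},{"offset":[-0.1,1.9,3],"rot":[-0.1,0,0.1]}]'

```text
t: 24.37
tool_pos: [0.4296, 0.1424, 0.1411]
eef_rot: [[-0.919, -0.393, 0.0], [-0.393, 0.919, -0.001], [0.0, -0.001, -1.0]]
contact_force: [-0.6, 0.8, -3.1]
width: 0.0658
```

```bash
python3 go.py .4295 .1434 .079
```

```text
t 24.37 p [0.4296 0.1424 0.1411] F [-0.6  0.8 -3.1] w 0.0658 q7 [-0.68  0.14  0.24  2.16 -0.04  0.84  1.56]
offset cm [-0.03  0.1   6.21] rot deg [-0.03 -0.01 -0.08]
```

Emit:
apply_moves --rows '[{"offset":[0,0.1,2],"rot":[0,0,0]},{"offset":[0,0.1,4],"rot":[0,0,0]},{"offset":[0,0.1,5.5],"rot":[0,0,0]},{"offset":[0,0.1,6.2],"rot":[0,0,0]},{"offset":[0,0.1,6.2],"rot":[0,0,0]},{"offset":[0,0.1,6.2],"rot":[0,0,0]},{"offset":[0,0.1,6.2],"rot":[0,0,0]},{"offset":[0,0.1,6.2],"rot":[0,0,0]}]'

```text
t: 25.03
tool_pos: [0.4298, 0.1434, 0.08]
eef_rot: [[-0.919, -0.393, 0.001], [-0.393, 0.919, 0.0], [-0.001, -0.0, -1.0]]
contact_force: [-0.7, 0.2, -3.8]
width: 0.0656
```

```bash
python3 go.py .4295 .1434 .0638
```

```text
t 25.03 p [0.4298 0.1434 0.08  ] F [-0.7  0.2 -3.8] w 0.0656 q7 [-0.67  0.24  0.23  2.22 -0.08  0.69  1.6 ]
offset cm [0.03 0.01 1.62] rot deg [-0.02  0.07 -0.09]
```

Emit:
apply_moves --rows '[{"offset":[0,0,0.5],"rot":[0,0,0]},{"offset":[0,0,1],"rot":[0,0,0]},{"offset":[0,0,1.3],"rot":[0,0,0]},{"offset":[0,0,1.5],"rot":[0,0,0]},{"offset":[0,0,1.6],"rot":[0,0,0]},{"offset":[0,0,1.6],"rot":[0,0,0]},{"offset":[0,0,1.6],"rot":[0,0,0]},{"offset":[0,0,1.6],"rot":[0,0,0]}]'

```text
t: 25.7
tool_pos: [0.4296, 0.1434, 0.064]
eef_rot: [[-0.919, -0.393, 0.001], [-0.393, 0.919, 0.0], [-0.001, -0.0, -1.0]]
contact_force: [-2.9, -1.5, 4.6]
width: 0.066
```

```bash
python3 - <<'E'
from h import *
from go import go
im,d=get_image("scene")
cv2.imwrite('pics/c6.png',cv2.resize(im[140:320,310:490,::-1],(600,600)))
go(.4295,.1434,.0638)
E
```

```text
t 25.75 p [0.4296 0.1433 0.064 ] F [-3.2 -0.8  6.9] w 0.0658 q7 [-0.66  0.27  0.22  2.23 -0.1   0.65  1.61]
offset cm [0.01 0.01 0.02] rot deg [-0.01  0.05 -0.09]
```

View pics/c6.png

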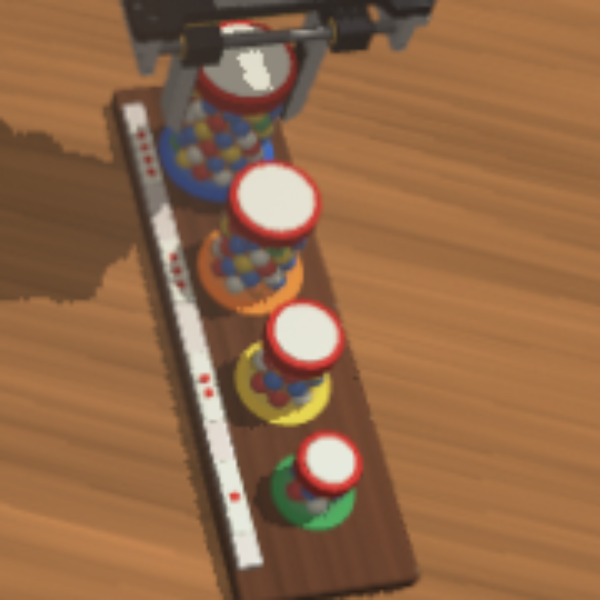

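The giant jar is seated on blue (220,150), and all four stand upright. Releasing and backing off.

Emit:
apply_moves --rows '[{"offset":[0,0,0],"rot":[0,0,0]},{"offset":[0,0,0],"rot":[0,0,0]},{"offset":[0,0,0],"rot":[0,0,0]},{"offset":[0,0,0],"rot":[0,0,0]},{"offset":[0,0,-1],"rot":[0,0,0]},{"offset":[0,0,-3.5],"rot":[0,0,0]},{"offset":[0,0,-7],"rot":[0,0,0]},{"offset":[0,0,-11],"rot":[0,0,0]}]' --hand 8.5

```text
t: 26.42
tool_pos: [0.4286, 0.1426, 0.1751]
eef_rot: [[-0.92, -0.393, -0.001], [-0.393, 0.92, -0.002], [0.002, -0.001, -1.0]]
contact_force: [-0.2, 0.1, 0.9]
width: 0.0852
```

Emit:
apply_moves --rows '[{"offset":[0,-3,-2],"rot":[0,0,0]},{"offset":[0,-7,-2],"rot":[0,0,0]},{"offset":[0,-11,-2],"rot":[0,0,0]},{"offset":[-1,-15,-2],"rot":[0,0,0]},{"offset":[-1,-19,-2],"rot":[0,0,0]},{"offset":[-1,-23,-2],"rot":[0,0,0]},{"offset":[-1,-25,-2],"rot":[0,0,0]},{"offset":[-1,-25,-2],"rot":[0,0,0]}]'

```text
t: 27.08
tool_pos: [0.5369, -0.0883, 0.1961]
eef_rot: [[-0.922, -0.388, -0.0], [-0.388, 0.922, -0.003], [0.002, -0.003, -1.0]]
contact_force: [0.4, 0.5, -0.1]
width: 0.0849
```

```bash
cat > chk.py <<'E'
from h import *
PT=dict(small=(.6535,.2396),medium=(.5869,.2110),large=(.512,.1788),giant=(.4284,.1429))
PB=dict(top=dict(small=(.6539,.238),medium=(.5872,.2094),large=(.5131,.178),giant=(.4289,.1413)),scene=dict(small=(.653,.2412),medium=(.5862,.2126),large=(.5115,.1800),giant=(.4278,.1444)))
for n in("top","scene"):
    im,d=get_image(n);cv2.imwrite(f"pics/{n}9.png",im[:,:,::-1]);c=camera_params(n)
    for k in H:
        z=.02+H[k];uv=proj(c,(*PT[k],z));e,ce,a,m=blob(white(im),uv);p=onplane(c,ce,z);dd=np.median(d[m>0])
        print(n,k,a,np.round(p[:2],4),'err mm vs pad same cam',np.round((p[:2]-PB[n][k])*1000,1),'depth z',np.round(xyz_depth(c,ce,dd)[2],4))
s=sense();print(s['t'],s['tool_pos'],s['contact_force'])
E
python3 chk.py
```

```text
top small 131 [0.6545 0.2372] err mm vs pad same cam [ 0.6 -0.8] depth z 0.0664
top medium 255 [0.5874 0.2089] err mm vs pad same cam [ 0.2 -0.5] depth z 0.0842
top large 447 [0.5119 0.176 ] err mm vs pad same cam [-1.2 -2. ] depth z 0.1024
top giant 714 [0.4288 0.1405] err mm vs pad same cam [-0.1 -0.8] depth z 0.1202
scene small 148 [0.6526 0.2398] err mm vs pad same cam [-0.4 -1.4] depth z 0.0676
scene medium 238 [0.5851 0.2115] err mm vs pad same cam [-1.1 -1.1] depth z 0.0861
scene large 330 [0.5098 0.1785] err mm vs pad same cam [-1.7 -1.5] depth z 0.1035
scene giant 443 [0.4268 0.143 ] err mm vs pad same cam [-1.  -1.4] depth z 0.122
27.1833 [ 0.53592379 -0.08405143  0.19568783] [-0.11670671  0.76027516  0.04911588]
```

View pics/top9.png

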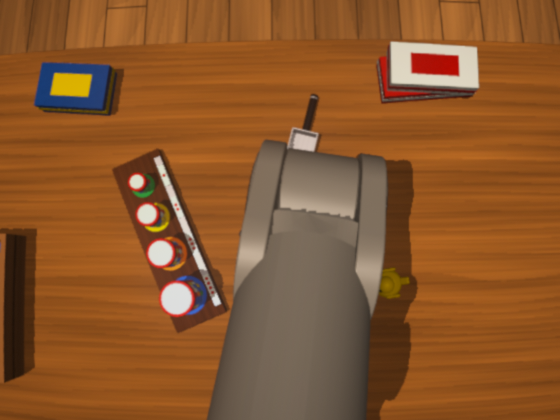

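View pics/scene9.png

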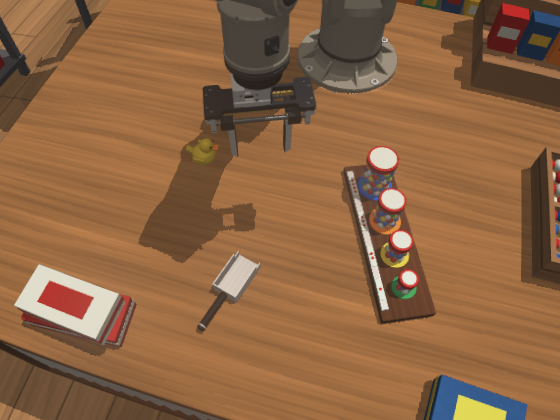

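The pictures show all four jars upright on their matching pads: scene caps at (382,159), (392,201), (401,241) and (409,279). The duck at (203,150) and the scoop at (235,277) have not moved. Caps are within about 2.5 mm of the pad centres, at the expected heights.

Emit:
apply_moves --rows '[{"offset":[0,0,0],"rot":[0,0,0]},{"offset":[0,0,0],"rot":[0,0,0]},{"offset":[0,0,0],"rot":[0,0,0]},{"offset":[0,0,0],"rot":[0,0,0]}]'

```text
t: 27.52
tool_pos: [0.5359, -0.0832, 0.1959]
eef_rot: [[-0.92, -0.392, -0.001], [-0.392, 0.92, -0.001], [0.002, -0.001, -1.0]]
contact_force: [0.5, 0.3, 0.5]
width: 0.0852
```

```bash
python3 -c "
from cell import *
s=sense();print(s['t'],s['contact_force'],abs(s['qvel']).max());print(sign_off())"
```

```text
27.5167 [0.54835209 0.3472545  0.52461952] 0.004567407940871396
the job is handed in; nothing more can be done
None
```

All four jars are standing upright on their matching pads, placed from smallest to largest. Each was pressed down until the wrist force showed contact (about 5–15 N), then released. The job was handed in at 27.5 s with the arm clear and still.

- **Centring:** in both cameras the caps sit within about 2.5 mm of their pad centres. The large jar is furthest off, at about 2.3 mm. Cap heights match the jar plus pad heights to within about 2 mm.
- **Camera disagreement:** the two cameras differ from each other by 2–3 mm, about their stated accuracy. I averaged them for targets and checked each placing within the same camera. In the scene camera I measured only the small and medium pads. The large and giant pad positions there were worked out from those two and the given spacing.
- **Duck and scoop:** by eye they look unmoved in the last scene picture. I did not measure them, and in the top view the arm partly hides both.

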